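Raise the indexing stand and hold its index plunger out

TASK

Raise the work height of the stone setter's indexing stand: lay the thick steel spacer plate on the stand's small raised platform and the thin one on top of it, squarely, so that platform and plates make one flush-edged pile. Then take the plunger's knob in the gripper, pull the sprung index plunger fully back to its stop and finish while still holding it there, so that its pin stays clear of the turntable's hole. Leave the setting ball, graver and small cup where they are.

Things in the scene. Friction and masses are not known exactly. Their poses are not given: they have to be found in the camera images.
- stand: Indexing stand, bolted down: green base slab 175 x 130 x 12 mm, a round dark steel turntable 112 mm across with its top 50 mm above the bench and holes round its rim, and a green bracket block (18 x 30 mm, top 54 mm high) 82 mm from the turntable's axis. Only the plunger moves. Origin on the bench under the turntable's axis, z up, +x points from there to the bracket and knob.
- platform (a point): Centre of the top face of the small raised rectangular steel platform fixed on the turntable: 60 mm along its x, 40 mm along its y, 6 mm high, its top 56 mm above the bench. Axes as the stand's: z up, x towards the plunger.
- plunger_knob (a point): Centre of the plunger's round black knob (moves with it): a cylinder 22 mm across and 24 mm long, axis level along x, 40 mm above the bench. Home, it is 123 mm from the turntable's axis with a 20 mm gap to the bracket; free bench beside and under it (base slab ends 23 mm before its centre). Axes as the stand's: pull along +x, level, away from the turntable.
- plunger (a joint): How far the plunger is pulled back, in m: 0 home in its hole, 0.016 at its hard stop; the pin is out of its hole from 0.010. The spring pulls it home with about 4.5 N at 0, rising to about 12 N at the stop; let go, it snaps back.
- thick_plate: Loose plain steel spacer plate, 60 x 40 mm and 14 mm thick, about 0.26 kg. Lies flat on the bench at one side of the stand. Origin at the centre of its underside; x along its 60 mm side, y along its 40 mm side, z up.
- thin_plate: Loose plain steel spacer plate, 60 x 40 mm and 7 mm thick, about 0.13 kg. Lies flat on the bench at the other side. Origin at the centre of its underside; x along its 60 mm side, y along its 40 mm side, z up.
- setting_ball: Bystander: round setting ball, steel bowl with a waxy top on a black ring foot, 84 mm across, 58 mm high, 0.9 kg. Origin at the centre of its underside.
- graver: Bystander: hand graver with a mushroom-shaped wooden handle and a thin steel blade, lying along its x, 120 mm long, 28 mm high. Origin below its middle, on the bench.
- stone_cup: Bystander: small open plastic cup for stones, 42 mm across, 24 mm high. Origin at the centre of its underside.
Things that resemble listed ones, but are neither listed nor needed, are in the scene too. What is shaped like the thick_plate but green is not meant. Leave any pink or turquoise look-alike of the stand alone.

How it is judged:
By the outcome, as a careful person would: the job done as asked, in the order asked, and still so for the second after the job is handed in, while the arm keeps its last pose, push and grip.
It also fails if it takes over 64 s, if anything falls off the work surface, if the arm or the gripper's body presses on something with over 40 N, if the wrist force passes 120 N, or if a joint passes its speed limit or range.

ROBOT

A 7-joint arm with a two-finger parallel gripper is mounted at the origin on the work surface. World frame = base frame: x ahead of the robot, y to its left, z up, the work surface at z = 0. Lengths are in m, angles in rad, forces in N, time in s.
With the tool pointing down it reaches from about 0.425 to 0.95 m from the base axis. Payload 4.7 kg.
Tool frame: the origin (TCP) lies on the front face of the gripper's body, between the roots of the fingers; the fingertips stand 70 mm ahead of it and the grasp point (between the pads) lies 51 mm ahead of it; z points along the fingers, y is the line along which they close (so a half turn about z gives the same grasp; the last joint's range is limited). The gripper opens to 87 mm and grips with 3 to 60 N. Pads are 19 mm wide; open, the fingers measure 117 mm over their backs; the gripper's body (75 mm by 190 mm) begins 51 mm behind the grasp point.
Start: joints at [-1.21, 0.469, -0.049, 1.532, 0.024, 1.141, -0.082], TCP at [0.256, 0.624, 0.292] pointing down, gripper open.
Joint ranges: [-2.59, 2.59], [-0.33, 1.99], [-1.39, 1.29], [0.1, 2.45], [-1.04, 4.18], [0.21, 1.99], [-2.66, 2.66]. Speed limits (rad/s): [2.57, 2.57, 3.14, 3.14, 3.14, 3.14, 3.14].

INTERFACE

Orientations are given as [roll, pitch, yaw] about the fixed x, y, z axes, in that order (R = Rz(yaw) Ry(pitch) Rx(roll)).
In Python, from rig import bot, optics gives the robot as it stands.
- The arm moves only by the tool jog_arm, never from a script. Its argument "targets" is a list of rows, each an object with "travel": the shift along the tool's x, y, z scaled (see below), a list of three; "yaw": the turn about the tool's z scaled (see below); "claw": the closure, from 0 (fully open) to 1 (shut). A call has 1 to 8 rows; each row is the pose to reach, as a shift and turn from the pose commanded when the call began, along the tool's axes at that moment; what a row does not reach only later rows make up. The controller multiplies each number of a shift by 0.3 m and each number of a turn by 60 degrees. A row lasts 1/8 s, in which the tool goes at most 62.5 mm and 10.7 degrees, less where a joint would pass 70% of its speed; a pose out of reach is approached as far as the arm can. A call with a number of a shift or a turn outside -1 to 1 is refused whole. A call with a gripper value outside its range is refused whole. The fingers move at their own pace and stop on an object; "grip_force" is the grip in N (left out, the last holds). Time passes only in rows, so rows that repeat a pose let the fingers close. It gives the time, the measured TCP pose, the force, the opening and the grip force at its end, in the units of the state.
- bot.read_state(): the state, without advancing time (a new reading comes with each control period).
- optics.capture(name): name is "scene" or "top" or "wrist"; returns a dict with "frame" (384x512x3 uint8, blue, green, red), "vertical_fov" (degrees; the focal length in pixels is half the picture's height over the tangent of half this angle, whatever the lens; pixels are square), "cx", "cy" (the principal point, pixels), "eye" and "orientation" of the camera in the world. Camera axes: x right, y down, z forward; pixel columns grow to the right and rows downward; lengths in m; the calibration is good to about 2 mm. A picture is of the moment at which its call begins. There is no depth.
- bot.sign_off(): hands the job in; it is judged then, once.
The state is a dict: "t": time; "joints": joint angles; "qvel": joint speeds; "tau": joint torques, N m; "eef_pos": TCP position; "eef_rot": TCP orientation; "wrist_force": force on the tool from outside, world axes, zero at the start; "torque": the same for the moment, N m; "grip_width": finger opening in m; "finger_force": force on a finger pad.
Only numpy, scipy, OpenCV 4.12 (cv2) and the standard library are available. Lean on these libraries where they do the work, as an engineer would, in place of code of your own. Each camera call takes 0.05 s, during which the arm holds its last target. There are 200 camera calls.

## Working session

There is one attempt and no reset: what is moved stays moved. The work goes in short steps, Python scripts to look and compute and a tool call to move; the robot and the scene stay as the last step left them, time stands still between calls to the robot, and variables do not carry over. Pictures are saved under pics/ and viewed, at most 13 in all, crops included, and the job is handed in when it is done.

Besides the shell and the picture viewer there is one more tool, called after "Emit:" as name([rows], argument=value, ...), one row to a line, values as JSON. jog_arm: Moves the arm, as the interface text tells. Its arguments: {"type":"object","properties":{"targets":{"type":"array"},"grip_force":{"type":"number"}},"required":["targets"]}

```bash
mkdir -p pics; ls; python3 - <<'E'
from rig import bot, optics
import cv2
s=bot.read_state(); print(s)
for n in ("scene","top","wrist"):
    c=optics.capture(n); cv2.imwrite(f"pics/{n}0.png",c["frame"]); print(n,{k:v for k,v in c.items() if k!="frame"})
E
```

```text
pics
{'t': 0.0, 'joints': array([-1.20991675,  0.46945037, -0.04855631,  1.53372335,  0.02409903,
        1.14099315, -0.08227979]), 'qvel': array([-2.61505020e-04, -1.80955101e-04,  1.45851854e-04, -7.81279966e-05,
        1.54621725e-04,  2.74325041e-03,  6.21752773e-04]), 'tau': array([ 1.86473881e-04, -5.07962751e+01, -8.09546909e-02, -2.36165965e+01,
       -6.14799745e-02,  3.79295438e-02,  1.48797280e-04]), 'eef_pos': array([0.25631559, 0.62392666, 0.2911807 ]), 'eef_rot': array([-3.13960592e+00,  9.05542887e-05,  2.75183078e+00]), 'wrist_force': array([ 0.44577733,  0.24851644, -0.03406817]), 'torque': array([0.04181683, 0.03846247, 0.00663526]), 'finger_force': 0.0, 'grip_width': 0.08689155525146708}
scene {'vertical_fov': 48.56112861789387, 'cx': 255.97353672795222, 'cy': 188.8149086088189, 'eye': array([ 1.35898442, -0.52055127,  0.82996917]), 'orientation': array([-2.24773533,  0.01067599,  1.10769976])}
top {'vertical_fov': 47.93646843421537, 'cx': 256.5141933477634, 'cy': 184.05634646249024, 'eye': array([ 0.3966993 , -0.07818004,  1.23676245]), 'orientation': array([-3.04590545, -0.00889569, -1.57249353])}
wrist {'vertical_fov': 67.56959145997581, 'cx': 256.63392081588984, 'cy': 190.66189371528097, 'eye': array([0.19582544, 0.64946123, 0.38555644]), 'orientation': array([2.89600952e+00, 1.15040740e-03, 1.17996379e+00])}
```

View pics/top0.png

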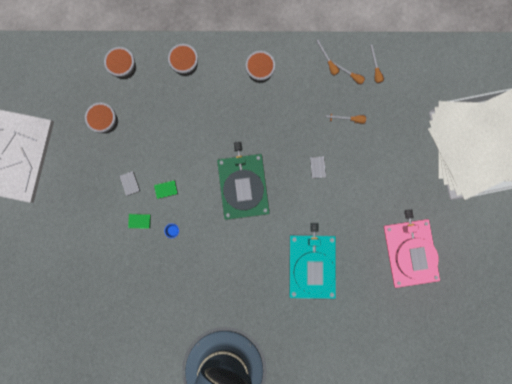

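View pics/scene0.png

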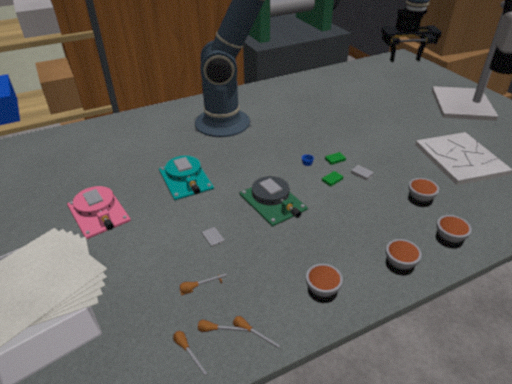

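The top view shows the dark-green stand at (243,187) with its knob at (238,146). The grey plates are at (130,183) and (318,167). The look-alikes are the green plates at (166,189) and (139,221), plus the turquoise stand (314,270) and the pink one (411,250). By the description I choose the two grey plates and the dark-green stand, and will check them close up.

```bash
cat > h.py <<'E'
import numpy as np, cv2
from scipy.spatial.transform import Rotation as R
from rig import bot, optics
def K(c): 
    f=c["frame"].shape[0]/2/np.tan(np.radians(c["vertical_fov"]/2)); return f
def ray(c,px):
    px=np.atleast_2d(np.asarray(px,float)); d=np.c_[(px[:,0]-c["cx"])/K(c),(px[:,1]-c["cy"])/K(c),np.ones(len(px))]
    return d@R.from_euler("xyz",c["orientation"]).as_matrix().T
def plane(c,px,z):
    d=ray(c,px); return c["eye"]+d*((z-c["eye"][2])/d[:,2])[:,None]
def proj(c,P):
    q=(np.atleast_2d(P)-c["eye"])@R.from_euler("xyz",c["orientation"]).as_matrix()
    return np.c_[c["cx"]+K(c)*q[:,0]/q[:,2],c["cy"]+K(c)*q[:,1]/q[:,2]]
def move(P,yaw=None,s=None):
    "row numbers (travel, yaw) to bring TCP to P with tool yaw"
    s=s or bot.read_state(); M=R.from_euler("xyz",s["eef_rot"])
    t=M.inv().apply(np.asarray(P)-s["eef_pos"])/0.3
    dy=None
    if yaw is not None:
        d=(yaw-s["eef_rot"][2]+np.pi/2)%np.pi-np.pi/2   # half-turn symmetric
        dy=-np.degrees(d)/60
    return np.round(t,4),dy
E
python3 - <<'E'
from h import *
c=optics.capture("top")
for n,p,z in (("plateL",(130,183),.01),("plateR",(318,167),.01),("stand",(243,189),.056),("knob",(238,146),.04)): print(n,plane(c,p,z)[0].round(3))
f=c["frame"]
a=cv2.resize(f[160:210,100:200],None,fx=5,fy=5,interpolation=cv2.INTER_CUBIC)
s=cv2.imread("pics/scene0.png")
b=cv2.resize(s[140:255,180:400],None,fx=3.6,fy=3.6,interpolation=cv2.INTER_CUBIC)
cv2.imwrite("pics/crop1.png",b); print(b.shape)
w=optics.capture("wrist"); st=bot.read_state()
M=R.from_euler("xyz",st["eef_rot"]); Mc=R.from_euler("xyz",w["orientation"])
print("cam in tool",M.inv().apply(w["eye"]-st["eef_pos"]), (M.inv()*Mc).as_matrix().round(3))
print(M.as_matrix().round(3))
E
```

```text
plateL [0.518 0.271 0.01 ]
plateR [ 0.563 -0.266  0.01 ]
stand [ 0.496 -0.052  0.056]
knob [ 0.619 -0.037  0.04 ]
(414, 792, 3)
cam in tool [ 0.06564158  0.00036198 -0.0941359 ] [[-0.001 -0.97  -0.243]
 [ 1.    -0.001  0.   ]
 [-0.    -0.243  0.97 ]]
[[-0.925  0.38  -0.   ]
 [ 0.38   0.925 -0.001]
 [-0.    -0.001 -1.   ]]
```

View pics/crop1.png

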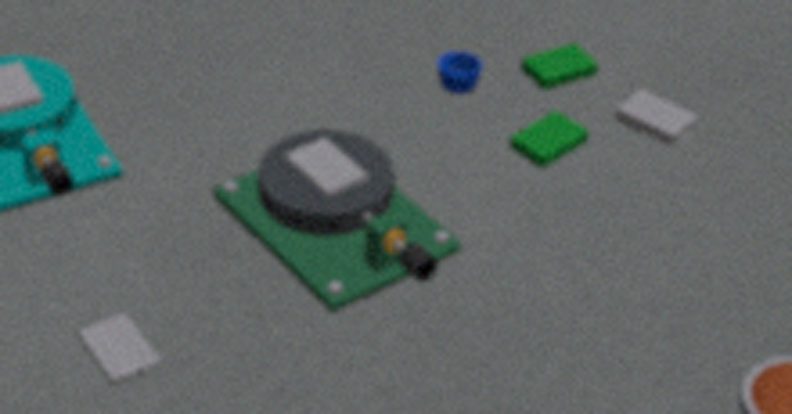

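In the crop, the plate at about (655,113), near the green ones, shows a clear side wall, so it is the thick plate. The plate at (120,345) is flat, so it is the thin one. The dark-green stand is at (325,190) with its black knob at (420,262). Next I go over the thick plate.

Emit:
jog_arm([
  {"travel": [-0.2, -0.12, 0], "yaw": 0, "claw": 0},
  {"travel": [-0.4, -0.24, 0], "yaw": 0, "claw": 0},
  {"travel": [-0.55, -0.33, 0], "yaw": 0, "claw": 0},
  {"travel": [-0.7, -0.42, 0], "yaw": 0, "claw": 0},
  {"travel": [-0.85, -0.52, 0], "yaw": 0, "claw": 0},
  {"travel": [-0.95, -0.6, 0], "yaw": 0, "claw": 0},
  {"travel": [-1, -0.66, 0], "yaw": 0, "claw": 0},
])

```text
t: 1.12
eef_pos: [0.4602, 0.3247, 0.2923]
eef_rot: [-3.141, 0.001, 2.748]
wrist_force: [-0.0, 0.3, 0.6]
grip_width: 0.0869
finger_force: 0.0
```

Emit:
jog_arm([
  {"travel": [-0.1, -0.05, 0], "yaw": 0, "claw": 0},
  {"travel": [-0.2, -0.1, 0], "yaw": 0, "claw": 0},
  {"travel": [-0.25, -0.1, 0], "yaw": 0, "claw": 0},
  {"travel": [-0.25, -0.1, 0], "yaw": 0, "claw": 0},
  {"travel": [-0.25, -0.1, 0], "yaw": 0, "claw": 0},
])

```text
t: 1.75
eef_pos: [0.5157, 0.2726, 0.292]
eef_rot: [3.141, -0.001, 2.754]
wrist_force: [-0.4, -0.0, 1.0]
grip_width: 0.0869
finger_force: 0.0
```

```bash
python3 - <<'E'
from h import *
c=optics.capture("wrist"); cv2.imwrite("pics/w1.png",c["frame"]); s=bot.read_state(); print(s["t"],s["eef_pos"],s["eef_rot"],s["joints"]); print(proj(c,[[.518,.271,.01]]))
hsv=cv2.cvtColor(c["frame"],cv2.COLOR_BGR2HSV); p=proj(c,[[.518,.271,.01]])[0].astype(int)
for dx in (-60,0,60): print(hsv[p[1],min(511,max(0,p[0]+dx))])
E
```

```text
1.8 [0.51560281 0.27260528 0.29205809] [ 3.14140013e+00 -1.03973171e-03  2.75451627e+00] [-0.63016157  0.31784589  0.09123614  1.76334964 -0.03368947  1.06234067
  0.65666719]
[[255.69232294 172.03678176]]
[ 67 187 113]
[107  10 180]
[ 83  14 144]
```

View pics/w1.png

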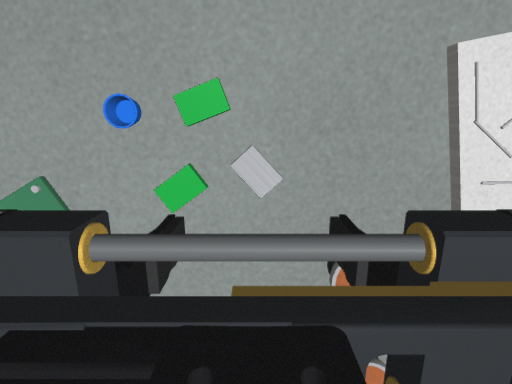

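The wrist view shows the thick plate at (257,171). The green look-alikes are at (202,102) and (181,188), and the blue cup is at (122,111).

```bash
cat >> h.py <<'E'
def plate(c,guess,z,vmin=155,smax=30):
    "rect of light grey face at height z nearest guess: centre, sizes, yaw of long side"
    hsv=cv2.cvtColor(c["frame"],cv2.COLOR_BGR2HSV)
    m=((hsv[...,1]<smax)&(hsv[...,2]>vmin)).astype(np.uint8)
    m=cv2.morphologyEx(m,cv2.MORPH_OPEN,np.ones((3,3),np.uint8))
    cs=cv2.findContours(m,cv2.RETR_EXTERNAL,cv2.CHAIN_APPROX_NONE)[0]
    g=proj(c,guess)[0]
    k=max((q for q in cs if cv2.contourArea(q)>200),key=lambda q:cv2.pointPolygonTest(q,(float(g[0]),float(g[1])),True))
    P=plane(c,k[:,0,:],z)[:,:2]
    (cen,(w,h),a)=cv2.minAreaRect((P*1000).astype(np.float32))
    if w<h: w,h,a=h,w,a+90
    return np.array(cen)/1000,(w,h),(a+90)%180-90,cv2.boundingRect(k)
E
python3 - <<'E'
from h import *
c=optics.capture("wrist"); c["frame"]
for v in (150,160,170): print(plate(c,[.518,.271,.014],.014,v))
t=optics.capture("top")
for v in (150,165): print(plate(t,[.563,-.266,.007],.007,v)); print(plate(t,[.496,-.052,.056],.056,v)) 
E
```

```text
(array([0.5178606 , 0.27214114]), (60.58378601074219, 39.627952575683594), 20.162437438964844, (232, 146, 50, 52))
(array([0.51769177, 0.2720354 ]), (60.047607421875, 39.447349548339844), 20.393278121948242, (232, 147, 50, 50))
(array([0.51756299, 0.27196082]), (58.81787109375, 39.121726989746094), 20.276229858398438, (232, 147, 50, 50))
(array([ 0.56533966, -0.26601471]), (55.107852935791016, 40.095680236816406), -0.01575469970703125, (311, 157, 15, 20))
(array([ 0.49646851, -0.05178239]), (55.1237678527832, 38.382286071777344), 0.16269588470458984, (236, 179, 15, 21))
(array([ 0.26371365, -0.2517971 ]), (55.69140625, 36.63288116455078), -0.7505111694335938, (308, 263, 14, 21))
(array([ 0.26901251, -0.24487929]), (53.472354888916016, 35.17324447631836), -0.7505035400390625, (308, 263, 14, 21))
```

Emit:
jog_arm([
  {"travel": [0, 0, 0.15], "yaw": -0.178, "claw": 0},
  {"travel": [0, 0, 0.3], "yaw": -0.356, "claw": 0},
  {"travel": [0, 0, 0.45], "yaw": -0.534, "claw": 0},
  {"travel": [0, 0, 0.48], "yaw": -0.708, "claw": 0},
  {"travel": [0, 0, 0.48], "yaw": -0.708, "claw": 0},
  {"travel": [0, 0, 0.48], "yaw": -0.708, "claw": 0},
])

```text
t: 2.65
eef_pos: [0.517, 0.2716, 0.1491]
eef_rot: [3.141, 0.002, -2.792]
wrist_force: [0.1, -0.7, 0.0]
grip_width: 0.0871
finger_force: 0.0
```

```bash
python3 - <<'E'
from h import *
c=optics.capture("wrist"); s=bot.read_state(); print(s["eef_pos"],s["eef_rot"],s["joints"].round(2))
for v in (145,155,165): print(plate(c,[.518,.271,.014],.014,v))
p=plate(c,[.518,.271,.014],.014,155); print(move([*p[0],0.070+0.003],np.radians(p[2])))
# finger pixels: tip position expected
M=R.from_euler("xyz",s["eef_rot"]); print(proj(c,[s["eef_pos"]+M.apply([0,y,.07]) for y in(-.0435,.0435)]))
cv2.imwrite("pics/w2.png",c["frame"])
E
```

```text
[0.51712626 0.27158501 0.14932809] [ 3.14118770e+00  2.04510387e-03 -2.79166474e+00] [-0.5   0.48 -0.07  1.89  0.05  0.77  1.32]
(array([0.51718256, 0.27232297]), (58.710567474365234, 40.35871505737305), 19.952919006347656, (233, 165, 49, 69))
(array([0.51728973, 0.27198541]), (58.78857421875, 39.50593566894531), 20.145505905151367, (233, 165, 49, 69))
(array([0.51720721, 0.27210696]), (57.14874267578125, 39.16671371459961), 20.19982147216797, (233, 166, 49, 67))
(array([-0.0004,  0.001 ,  0.2544]), np.float64(-0.001601884029959931))
[[185.14581108 229.50158239]
 [327.75630682 229.27786864]]
```

View pics/w2.png

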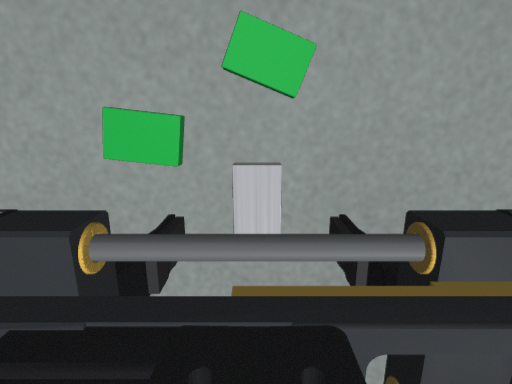

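The plate is at x 233–281, starting at row 163, between the fingers (mid-column 257). It is centred and square, so I descend and grip.

Emit:
jog_arm([
  {"travel": [-0.002, 0.001, 0.1], "yaw": -0.002, "claw": 0},
  {"travel": [-0.002, 0.001, 0.2], "yaw": -0.002, "claw": 0},
  {"travel": [-0.002, 0.001, 0.254], "yaw": -0.002, "claw": 0},
  {"travel": [-0.002, 0.001, 0.254], "yaw": -0.002, "claw": 0},
  {"travel": [-0.002, 0.001, 0.254], "yaw": -0.002, "claw": 1},
  {"travel": [-0.002, 0.001, 0.254], "yaw": -0.002, "claw": 1},
  {"travel": [-0.002, 0.001, 0.254], "yaw": -0.002, "claw": 1},
  {"travel": [-0.002, 0.001, 0.254], "yaw": -0.002, "claw": 1},
], grip_force=25)

```text
t: 3.7
eef_pos: [0.5173, 0.2715, 0.0723]
eef_rot: [3.141, 0.0, -2.788]
wrist_force: [0.0, -0.3, 0.3]
grip_width: 0.0549
finger_force: 0.0
```

Emit:
jog_arm([
  {"travel": [0, 0, 0], "yaw": 0, "claw": 1},
  {"travel": [0, 0, 0], "yaw": 0, "claw": 1},
])

```text
t: 3.95
eef_pos: [0.5172, 0.2715, 0.0721]
eef_rot: [3.141, 0.0, -2.788]
wrist_force: [-0.0, -0.7, 0.4]
grip_width: 0.0398
finger_force: 25.0
```

Emit:
jog_arm([
  {"travel": [0, 0, -0.1], "yaw": 0, "claw": 1},
  {"travel": [0, 0, -0.25], "yaw": 0, "claw": 1},
  {"travel": [0, 0, -0.4], "yaw": 0, "claw": 1},
  {"travel": [0.06, -0.15, -0.5], "yaw": 0.05, "claw": 1},
  {"travel": [0.1, -0.3, -0.6], "yaw": 0.1, "claw": 1},
  {"travel": [0.14, -0.45, -0.7], "yaw": 0.15, "claw": 1},
  {"travel": [0.18, -0.6, -0.73], "yaw": 0.2, "claw": 1},
  {"travel": [0.2, -0.75, -0.73], "yaw": 0.22, "claw": 1},
])

```text
t: 4.95
eef_pos: [0.5386, 0.038, 0.2917]
eef_rot: [3.141, 0.001, -3.019]
wrist_force: [0.5, 1.1, -2.6]
grip_width: 0.0397
finger_force: 25.0
```

Emit:
jog_arm([
  {"travel": [0, -0.15, 0], "yaw": 0, "claw": 1},
  {"travel": [0.0, -0.28, 0], "yaw": 0, "claw": 1},
  {"travel": [0.0, -0.28, 0], "yaw": 0, "claw": 1},
  {"travel": [0.0, -0.28, 0], "yaw": 0, "claw": 1},
])

```text
t: 5.45
eef_pos: [0.5487, -0.0431, 0.2904]
eef_rot: [3.141, -0.001, -3.018]
wrist_force: [-0.1, 1.0, -1.9]
grip_width: 0.0395
finger_force: 25.0
```

```bash
python3 - <<'E'
from h import *
c=optics.capture("wrist"); s=bot.read_state(); print(s["t"],s["eef_pos"],s["eef_rot"],s["joints"].round(2),s["grip_width"])
for v in (140,150,165): print(plate(c,[.4965,-.052,.056],.056,v))
cv2.imwrite("pics/w3.png",c["frame"])
E
```

```text
5.5 [ 0.54881368 -0.04244499  0.29054314] [ 3.14060436e+00 -9.56326535e-04 -3.01656023e+00] [-0.08  0.27  0.1   1.84 -0.03  1.04  1.73] 0.039782351152032
(array([ 0.49313159, -0.05047305]), (612.6161499023438, 252.5751495361328), -82.94983911514282, (0, 0, 512, 234))
(array([ 0.49613358, -0.05281105]), (60.44822311401367, 40.03693389892578), 7.361636638641357, (235, 102, 37, 56))
(array([ 0.49580124, -0.05287634]), (59.38262176513672, 39.712406158447266), 7.718276023864746, (236, 102, 36, 55))
```

View pics/w3.png

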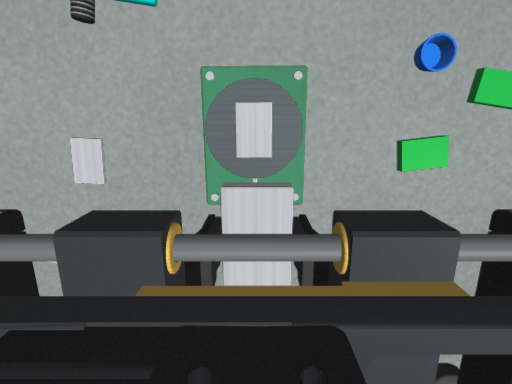

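The wrist view shows the platform at x 236–272, y 102–158 on the dark turntable. The held plate's front edge is near row 185, columns 221–294, and the thin plate is at (88,161).

```bash
cat >> h.py <<'E'
def held(c,s,top,under):
    "front edge of held plate in tool frame from brightness steps along image columns / rows"
    M=R.from_euler("xyz",s["eef_rot"]); g=cv2.GaussianBlur(cv2.cvtColor(c["frame"],cv2.COLOR_BGR2GRAY),(3,3),0).astype(float)
    print("col", g[176:198,240:275].mean(1).round())
    print("rowL",g[200:215,214:230].mean(0).round(),"rowR",g[200:215,284:300].mean(0).round())
def totool(c,s,px,zt):
    M=R.from_euler("xyz",s["eef_rot"]); o=M.inv().apply(c["eye"]-s["eef_pos"]); d=M.inv().apply(ray(c,px))
    return o+d*((zt-o[2])/d[:,2])[:,None]
E
python3 - <<'E'
from h import *
c=optics.capture("wrist"); s=bot.read_state()
held(c,s,0,0)
print(totool(c,s,[[257,184],[257,188.5]],.0722)[0],totool(c,s,[[222,189],[293,189]],.0582))
E
```

```text
col [106. 112. 121. 126. 126. 122. 111. 102. 100.  99. 112. 148. 180. 193.
 196. 196. 196. 196. 196. 196. 196. 195.]
rowL [139. 140. 141. 140. 139. 135. 136. 156. 181. 189. 189. 189. 191. 193.
 196. 197.] rowR [196. 197. 197. 197. 196. 196. 196. 196. 184. 160. 147. 146. 146. 146.
 146. 143.]
[0.02795389 0.00026198 0.0722    ] [[ 0.02835216 -0.01888837  0.0582    ]
 [ 0.02828236  0.01991545  0.0582    ]]
```

Emit:
jog_arm([
  {"travel": [0, 0, 0.15], "yaw": -0.006, "claw": 1},
  {"travel": [0, 0, 0.3], "yaw": -0.006, "claw": 1},
  {"travel": [0, 0, 0.36], "yaw": -0.006, "claw": 1},
  {"travel": [0, 0, 0.36], "yaw": -0.006, "claw": 1},
  {"travel": [0, 0, 0.36], "yaw": -0.006, "claw": 1},
])

```text
t: 6.18
eef_pos: [0.5499, -0.043, 0.184]
eef_rot: [3.142, 0.002, -3.011]
wrist_force: [-0.2, 0.4, -1.6]
grip_width: 0.0398
finger_force: 25.0
```

```bash
python3 - <<'E'
from h import *
c=optics.capture("wrist"); s=bot.read_state(); print(s["eef_pos"],s["eef_rot"])
for v in (150,165): p=plate(c,[.496,-.0528,.056],.056,v);print(p)
t=p[0]+[.00066,.0004]*np.array([-1,-1]); print(t,move([*t,.056+.0722+.003],np.radians(p[2])))
held(c,s,0,0)
E
```

```text
[ 0.55004544 -0.04323775  0.18432433] [-3.14149242e+00  2.57546371e-03 -3.01108046e+00]
(array([ 0.49594638, -0.05258057]), (60.460487365722656, 40.6234245300293), 7.2485032081604, (226, 91, 55, 82))
(array([ 0.49628772, -0.05250279]), (59.6380500793457, 40.3656120300293), 7.430932521820068, (226, 92, 55, 81))
[ 0.49562772 -0.05290279] (array([ 0.1845, -0.0083,  0.1766]), np.float64(0.0007810937239314013))
col [103. 104. 105. 106. 106. 104. 102. 101. 102. 101. 114. 151. 184. 196.
 199. 199. 199. 199. 199. 199. 199. 199.]
rowL [116. 118. 119. 120. 120. 117. 123. 154. 184. 192. 192. 192. 194. 196.
 199. 200.] rowR [199. 200. 201. 200. 200. 200. 199. 198. 182. 147. 124. 121. 121. 121.
 120. 119.]
```

Emit:
jog_arm([
  {"travel": [0.1, -0.004, 0], "yaw": 0, "claw": 1},
  {"travel": [0.184, -0.008, 0], "yaw": 0, "claw": 1},
  {"travel": [0.184, -0.008, 0.08], "yaw": 0, "claw": 1},
  {"travel": [0.184, -0.008, 0.16], "yaw": 0, "claw": 1},
  {"travel": [0.184, -0.008, 0.177], "yaw": 0, "claw": 1},
  {"travel": [0.184, -0.008, 0.177], "yaw": 0, "claw": 1},
  {"travel": [0.184, -0.008, 0.177], "yaw": 0, "claw": 1},
])

```text
t: 7.1
eef_pos: [0.4956, -0.0533, 0.131]
eef_rot: [-3.141, 0.002, -3.012]
wrist_force: [-0.1, 0.1, -2.3]
grip_width: 0.0396
finger_force: 25.0
```

```bash
python3 - <<'E'
from h import *
S=[]
for i in range(4):
    c=optics.capture("scene"); S.append(bot.read_state())
print(np.mean([s["eef_pos"] for s in S],0),S[-1]["eef_rot"],S[-1]["wrist_force"])
print(move([.4955,-.0530,.0722+.056],np.radians(7.4)))
f=c["frame"]; p=proj(c,[[.496,-.053,.06]])[0].astype(int)
cv2.imwrite("pics/s1.png",cv2.resize(f[p[1]-35:p[1]+35,p[0]-45:p[0]+45],None,fx=8,fy=8,interpolation=cv2.INTER_CUBIC))
E
```

```text
[ 0.49525893 -0.05323798  0.13070003] [-3.14154657e+00  1.05548969e-03 -3.01192666e+00] [-0.0970889  -0.11460361 -2.4281612 ]
(array([-0.0016,  0.0006,  0.0075]), np.float64(0.0004885711833576646))
```

View pics/s1.png

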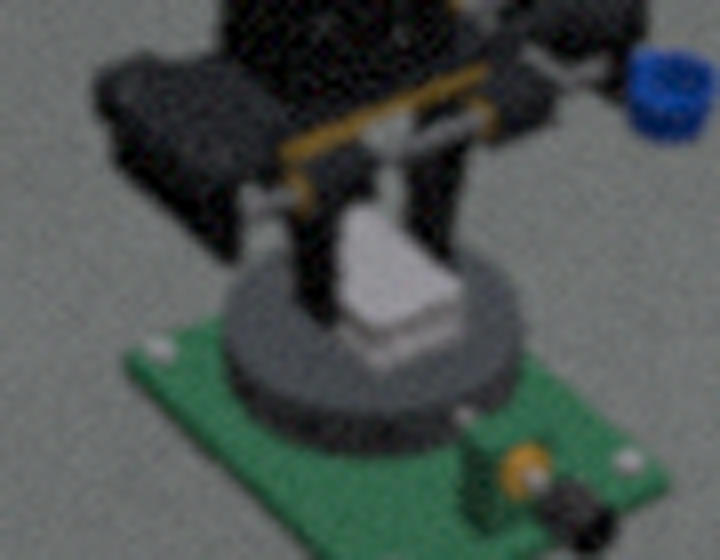

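The crop shows the thick plate held just above the platform and well aligned with it. I lower and release it.

Emit:
jog_arm([
  {"travel": [-0.001, 0.0006, 0.004], "yaw": 0, "claw": 1},
  {"travel": [-0.001, 0.0006, 0.009], "yaw": 0, "claw": 1},
  {"travel": [-0.001, 0.0006, 0.009], "yaw": 0, "claw": 1},
  {"travel": [-0.001, 0.0006, 0.009], "yaw": 0, "claw": 1},
])

```text
t: 7.8
eef_pos: [0.4952, -0.053, 0.128]
eef_rot: [3.141, 0.0, -3.012]
wrist_force: [-2.0, -0.5, 7.0]
grip_width: 0.0392
finger_force: 25.0
```

Emit:
jog_arm([
  {"travel": [0, 0, 0], "yaw": 0, "claw": 0.4},
  {"travel": [0, 0, 0], "yaw": 0, "claw": 0.1},
  {"travel": [0, 0, 0], "yaw": 0, "claw": 0},
  {"travel": [0, 0, 0], "yaw": 0, "claw": 0},
  {"travel": [0, 0, -0.1], "yaw": 0, "claw": 0},
  {"travel": [-0.1, 0, -0.2], "yaw": 0, "claw": 0},
  {"travel": [-0.18, 0, -0.25], "yaw": 0, "claw": 0},
  {"travel": [-0.18, 0, -0.25], "yaw": 0, "claw": 0},
])

```text
t: 8.8
eef_pos: [0.5504, -0.0457, 0.2033]
eef_rot: [-3.141, 0.004, -3.011]
wrist_force: [0.1, -1.1, -0.4]
grip_width: 0.0871
finger_force: 0.0
```

```bash
python3 - <<'E'
from h import *
c=optics.capture("wrist");c=optics.capture("wrist"); s=bot.read_state(); print(s["eef_pos"],s["eef_rot"],s["grip_width"])
for v in (150,165,175): print(plate(c,[.496,-.0528,.07],.07,v))
cv2.imwrite("pics/w4.png",cv2.resize(c["frame"][70:220,160:360],None,fx=4,fy=4,interpolation=cv2.INTER_CUBIC)); print(proj(c,[[.563,-.266,.007]]))
E
```

```text
[ 0.54726995 -0.04614536  0.20129203] [ 3.14126911e+00 -2.47274257e-03 -3.01207431e+00] 0.08685786966656482
(array([ 0.4953501 , -0.05259744]), (58.60286331176758, 39.61986541748047), 7.384510517120361, (231, 95, 52, 78))
(array([ 0.49533817, -0.0525205 ]), (58.602882385253906, 39.365806579589844), 7.378712177276611, (231, 95, 52, 78))
(array([ 0.49533701, -0.05251171]), (58.602867126464844, 39.08488082885742), 7.3787431716918945, (231, 95, 52, 78))
[[ 40.872748   170.92670673]]
```

View pics/w4.png

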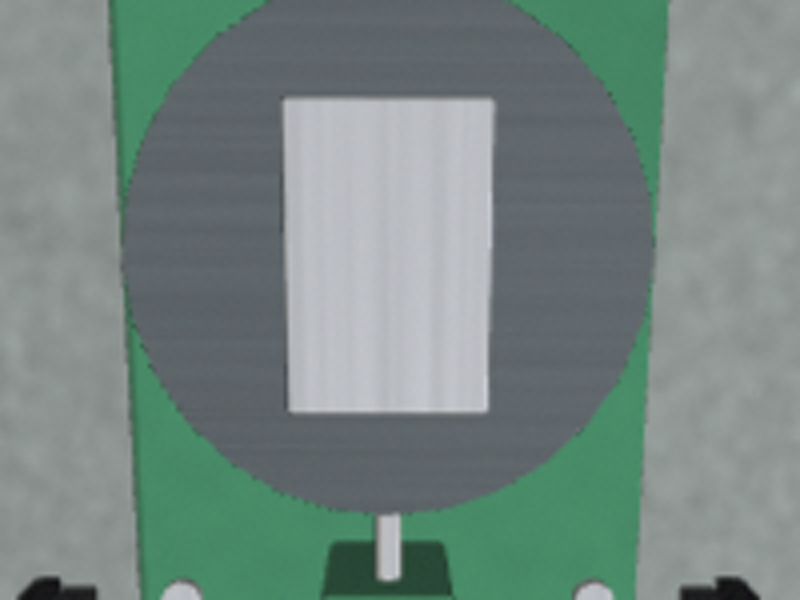

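The crop shows the thick plate squarely on the turntable platform, with nothing showing around it. Next is the thin plate.

Emit:
jog_arm([
  {"travel": [0, -0.15, 0], "yaw": 0, "claw": 0},
  {"travel": [0.02, -0.3, 0], "yaw": 0, "claw": 0},
  {"travel": [0.04, -0.45, 0], "yaw": 0, "claw": 0},
  {"travel": [0.04, -0.6, 0], "yaw": 0, "claw": 0},
  {"travel": [0.04, -0.73, 0], "yaw": 0, "claw": 0},
  {"travel": [0.04, -0.73, 0], "yaw": 0, "claw": 0},
  {"travel": [0.04, -0.73, 0], "yaw": 0, "claw": 0},
])

```text
t: 9.78
eef_pos: [0.5637, -0.2638, 0.201]
eef_rot: [3.139, -0.002, -3.012]
wrist_force: [1.6, 1.0, 0.3]
grip_width: 0.0871
finger_force: 0.0
```

```bash
python3 - <<'E'
from h import *
c=optics.capture("wrist");c=optics.capture("wrist"); s=bot.read_state(); print(s["eef_pos"],s["eef_rot"],s["joints"].round(2))
for v in (150,160,170): p=plate(c,[.564,-.266,.007],.007,v);print(p)
print(move([*p[0],.15],np.radians(p[2])))
E
```

```text
[ 0.56450049 -0.26294512  0.20152683] [ 3.13981361e+00 -1.21026105e-03 -3.00997247e+00] [ 0.26  0.47  0.15  1.76 -0.09  0.91  2.15]
(array([ 0.56503326, -0.26539761]), (60.5068244934082, 40.37810134887695), 4.392786979675293, (234, 155, 41, 59))
(array([ 0.56475574, -0.26579208]), (59.709930419921875, 39.447628021240234), 4.216599464416504, (234, 155, 41, 59))
(array([ 0.56459705, -0.26567905]), (59.1937141418457, 39.062652587890625), 4.226702690124512, (234, 156, 41, 57))
(array([ 0.0007, -0.0094,  0.1717]), np.float64(0.055242976651287544))
```

Emit:
jog_arm([
  {"travel": [0, -0.009, 0.1], "yaw": 0.055, "claw": 0},
  {"travel": [0, -0.009, 0.22], "yaw": 0.055, "claw": 0},
  {"travel": [0, -0.009, 0.34], "yaw": 0.055, "claw": 0},
  {"travel": [0, -0.009, 0.42], "yaw": 0.055, "claw": 0},
  {"travel": [0, -0.009, 0.431], "yaw": 0.055, "claw": 0},
  {"travel": [0, -0.009, 0.431], "yaw": 0.055, "claw": 0},
])

```text
t: 10.62
eef_pos: [0.5658, -0.2668, 0.0735]
eef_rot: [3.142, 0.001, -3.068]
wrist_force: [1.3, -0.7, 0.1]
grip_width: 0.0872
finger_force: 0.0
```

Emit:
jog_arm([
  {"travel": [0, 0, 0], "yaw": 0, "claw": 1},
  {"travel": [0, 0, 0], "yaw": 0, "claw": 1},
  {"travel": [0, 0, 0], "yaw": 0, "claw": 1},
  {"travel": [0, 0, 0], "yaw": 0, "claw": 1},
  {"travel": [0, 0, 0], "yaw": 0, "claw": 1},
  {"travel": [0, 0, 0], "yaw": 0, "claw": 1},
  {"travel": [0, 0, 0], "yaw": 0, "claw": 1},
], grip_force=25)

```text
t: 11.5
eef_pos: [0.5653, -0.2673, 0.0729]
eef_rot: [3.141, -0.0, -3.07]
wrist_force: [-0.6, 0.6, -0.5]
grip_width: 0.0395
finger_force: 25.0
```

Emit:
jog_arm([
  {"travel": [0, 0, -0.1], "yaw": 0, "claw": 1},
  {"travel": [0, 0, -0.25], "yaw": 0, "claw": 1},
  {"travel": [0, 0.1, -0.4], "yaw": -0.02, "claw": 1},
  {"travel": [0, 0.25, -0.47], "yaw": -0.055, "claw": 1},
  {"travel": [0, 0.4, -0.47], "yaw": -0.055, "claw": 1},
  {"travel": [0, 0.55, -0.47], "yaw": -0.055, "claw": 1},
  {"travel": [0, 0.68, -0.47], "yaw": -0.055, "claw": 1},
  {"travel": [0, 0.74, -0.47], "yaw": -0.055, "claw": 1},
])

```text
t: 12.5
eef_pos: [0.549, -0.0436, 0.2137]
eef_rot: [3.141, -0.0, -3.009]
wrist_force: [-0.2, -0.4, -0.7]
grip_width: 0.0392
finger_force: 25.0
```

Emit:
jog_arm([
  {"travel": [0, 0, 0], "yaw": 0, "claw": 1},
  {"travel": [0, 0, 0], "yaw": 0, "claw": 1},
])

```text
t: 12.75
eef_pos: [0.5494, -0.0482, 0.2139]
eef_rot: [-3.14, -0.0, -3.015]
wrist_force: [-1.6, 0.1, -1.8]
grip_width: 0.0392
finger_force: 25.0
```

```bash
python3 - <<'E'
from h import *
S=[]
for i in range(4):
    c=optics.capture("wrist"); S.append(bot.read_state())
s=dict(S[-1]); s["eef_pos"]=np.mean([q["eef_pos"] for q in S],0); print(s["eef_pos"],s["eef_rot"],s["t"],s["grip_width"])
for v in (150,165,175): p=plate(c,[.4955,-.0527,.07],.07,v);print(p)
held(c,s,0,0)
print(totool(c,s,[[257,183],[257,188]],.0729),totool(c,s,[[222,187],[293,187]],.0659))
E
```

```text
[ 0.54938047 -0.04795946  0.21387267] [-3.14114068e+00 -8.70277851e-05 -3.01436966e+00] 12.95 0.039475015523864176
(array([ 0.4954682 , -0.05257857]), (59.19221878051758, 39.7874755859375), 7.3224382400512695, (234, 95, 51, 75))
(array([ 0.49546179, -0.0525239 ]), (59.11240005493164, 39.52638244628906), 7.205548286437988, (235, 95, 49, 75))
(array([ 0.49545599, -0.05247736]), (59.11240768432617, 39.32322692871094), 7.205567359924316, (235, 95, 49, 75))
col [104. 103. 103. 101. 101. 114. 147. 180. 196. 200. 200. 200. 200. 200.
 200. 200. 200. 200. 199. 199. 199. 199.]
rowL [116. 117. 119. 119. 119. 119. 119. 116. 125. 158. 189. 200. 202. 203.
 203. 201.] rowR [200. 201. 200. 199. 199. 199. 186. 153. 127. 120. 120. 120. 120. 120.
 119. 117.]
[[0.02825879 0.00056877 0.0729    ]
 [0.0251911  0.00056506 0.0729    ]] [[ 0.02749889 -0.01951391  0.0659    ]
 [ 0.02743585  0.0212046   0.0659    ]]
```

```bash
python3 - <<'E'
from h import *
print(move([.4962,-.0528,.1429+.003],np.radians(7.3)))
E
```

```text
(array([0.178 , 0.0051, 0.2265]), np.float64(-0.0001776547927640173))
```

Emit:
jog_arm([
  {"travel": [0.1, 0.003, 0], "yaw": 0, "claw": 1},
  {"travel": [0.178, 0.005, 0], "yaw": 0, "claw": 1},
  {"travel": [0.178, 0.005, 0.1], "yaw": 0, "claw": 1},
  {"travel": [0.178, 0.005, 0.2], "yaw": 0, "claw": 1},
  {"travel": [0.178, 0.005, 0.227], "yaw": 0, "claw": 1},
  {"travel": [0.178, 0.005, 0.227], "yaw": 0, "claw": 1},
  {"travel": [0.178, 0.005, 0.227], "yaw": 0, "claw": 1},
  {"travel": [0.178, 0.005, 0.227], "yaw": 0, "claw": 1},
])

```text
t: 13.95
eef_pos: [0.4968, -0.0515, 0.1467]
eef_rot: [-3.141, 0.002, -3.012]
wrist_force: [-1.6, 0.5, -0.5]
grip_width: 0.0395
finger_force: 25.0
```

```bash
python3 - <<'E'
from h import *
S=[]
for i in range(4):
    c=optics.capture("scene"); S.append(bot.read_state())
s=dict(S[-1]); s["eef_pos"]=np.mean([q["eef_pos"] for q in S],0); print(s["eef_pos"],s["eef_rot"],s["wrist_force"])
print(move([.4962,-.0528,.1429],np.radians(7.3),s))
E
```

```text
[ 0.49648934 -0.05141763  0.14638078] [ 3.14158369e+00  6.89244202e-04 -3.01192005e+00] [ 0.14809323 -0.42702915 -0.79484549]
(array([ 0.0016, -0.0044,  0.0116]), np.float64(0.002161544686430907))
```

Emit:
jog_arm([
  {"travel": [0.001, -0.0044, 0], "yaw": 0.001, "claw": 1},
  {"travel": [0.001, -0.0044, 0.005], "yaw": 0.001, "claw": 1},
  {"travel": [0.001, -0.0044, 0.005], "yaw": 0.001, "claw": 1},
  {"travel": [0.001, -0.0044, 0.005], "yaw": 0.001, "claw": 1},
])

```text
t: 14.65
eef_pos: [0.496, -0.0527, 0.1442]
eef_rot: [3.141, -0.0, -3.013]
wrist_force: [-0.1, -0.1, -1.7]
grip_width: 0.0395
finger_force: 25.0
```

```bash
python3 - <<'E'
from h import *
S=[]
for i in range(4):
    c=optics.capture("scene"); S.append(bot.read_state())
s=dict(S[-1]); s["eef_pos"]=np.mean([q["eef_pos"] for q in S],0); print(s["eef_pos"],s["eef_rot"],s["wrist_force"])
print(move([.4962,-.0528,.1429],np.radians(7.3),s))
E
```

```text
[ 0.49605001 -0.05274324  0.14429104] [ 3.14152564e+00  2.62191871e-06 -3.01291535e+00] [-0.4679266  -0.28149857 -1.03039348]
(array([-0.0005, -0.0003,  0.0046]), np.float64(0.0012111049222137532))
```

Emit:
jog_arm([
  {"travel": [0, 0, 0.003], "yaw": 0.001, "claw": 1},
  {"travel": [0, 0, 0.006], "yaw": 0.001, "claw": 1},
  {"travel": [0, 0, 0.006], "yaw": 0.001, "claw": 1},
  {"travel": [0, 0, 0.006], "yaw": 0.001, "claw": 1},
])

```text
t: 15.35
eef_pos: [0.4961, -0.0527, 0.1428]
eef_rot: [3.141, 0.0, -3.014]
wrist_force: [-1.8, 0.4, 4.6]
grip_width: 0.0395
finger_force: 25.0
```

Emit:
jog_arm([
  {"travel": [0, 0, 0], "yaw": 0, "claw": 0.4},
  {"travel": [0, 0, 0], "yaw": 0, "claw": 0.3},
  {"travel": [0, 0, 0], "yaw": 0, "claw": 0.3},
  {"travel": [0, 0, 0.03], "yaw": 0, "claw": 0.3},
  {"travel": [0, 0, 0.066], "yaw": 0, "claw": 0.3},
  {"travel": [0, 0, 0.066], "yaw": 0, "claw": 0.3},
  {"travel": [0, 0, 0.066], "yaw": 0, "claw": 0.3},
])

```text
t: 16.23
eef_pos: [0.496, -0.0528, 0.1225]
eef_rot: [3.141, -0.0, -3.014]
wrist_force: [0.6, 0.4, -0.2]
grip_width: 0.0608
finger_force: 0.0
```

Emit:
jog_arm([
  {"travel": [0, 0, 0], "yaw": 0, "claw": 0.5},
  {"travel": [0, 0, 0], "yaw": 0, "claw": 0.6},
  {"travel": [0, 0, 0], "yaw": 0, "claw": 0.6},
  {"travel": [0, 0, 0], "yaw": 0, "claw": 0.6},
  {"travel": [0, 0, 0], "yaw": 0, "claw": 0.6},
  {"travel": [0, 0, 0], "yaw": 0, "claw": 0.6},
], grip_force=10)

```text
t: 16.98
eef_pos: [0.4961, -0.0528, 0.1229]
eef_rot: [3.142, 0.0, -3.014]
wrist_force: [-1.2, 0.4, 1.6]
grip_width: 0.0399
finger_force: 10.0
```

Emit:
jog_arm([
  {"travel": [0, 0, 0], "yaw": 0, "claw": 0.3},
  {"travel": [0, 0, 0], "yaw": 0, "claw": 0.1},
  {"travel": [0, 0, 0], "yaw": 0, "claw": 0},
  {"travel": [0, 0, -0.1], "yaw": 0, "claw": 0},
  {"travel": [-0.08, 0, -0.22], "yaw": 0, "claw": 0},
  {"travel": [-0.18, 0, -0.26], "yaw": 0, "claw": 0},
  {"travel": [-0.18, 0, -0.26], "yaw": 0, "claw": 0},
  {"travel": [-0.18, 0, -0.26], "yaw": 0, "claw": 0},
])

```text
t: 17.98
eef_pos: [0.5485, -0.046, 0.1999]
eef_rot: [3.141, -0.002, -3.014]
wrist_force: [-0.2, 0.5, 0.7]
grip_width: 0.0868
finger_force: 0.0
```

```bash
python3 - <<'E'
from h import *
for i in range(4):c=optics.capture("wrist")
s=bot.read_state(); print(s["t"],s["eef_pos"],s["eef_rot"])
for v in (150,165,175): print(plate(c,[.496,-.0528,.077],.077,v))
a=cv2.resize(c["frame"][80:190,180:335],None,fx=4,fy=4,interpolation=cv2.INTER_CUBIC)
d=optics.capture("scene"); p=proj(d,[[.53,-.05,.06]])[0].astype(int); b=d["frame"][p[1]-25:p[1]+30,p[0]-35:p[0]+35]
b=cv2.resize(b,None,fx=8,fy=8,interpolation=cv2.INTER_CUBIC)
cv2.imwrite("pics/s2.png",b)
E
```

```text
18.175 [ 0.54860196 -0.04608802  0.20006773] [ 3.14133249e+00 -1.78148891e-03 -3.01438527e+00]
(array([ 0.49542682, -0.05249953]), (59.29651641845703, 39.671443939208984), 7.214758396148682, (230, 94, 55, 82))
(array([ 0.49541687, -0.0524202 ]), (59.296382904052734, 39.35102462768555), 7.215048313140869, (230, 94, 55, 82))
(array([ 0.49503162, -0.0524645 ]), (58.514400482177734, 39.102027893066406), 7.22480583190918, (230, 94, 54, 81))
```

View pics/s2.png

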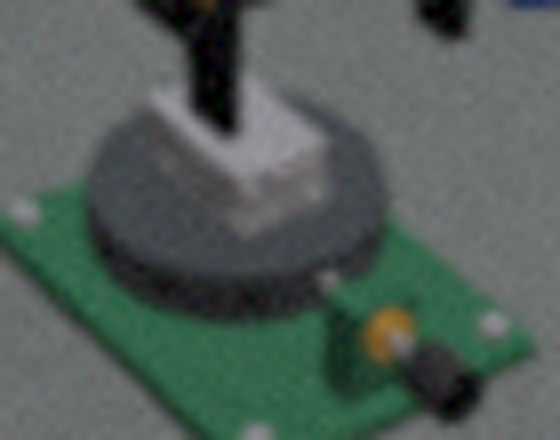

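The crop shows platform, thick plate and thin plate as one even pile, with the knob at about (445,380). Next I go over the knob.

Emit:
jog_arm([
  {"travel": [-0.1, 0, -0.1], "yaw": 0, "claw": 0},
  {"travel": [-0.2, 0, -0.167], "yaw": 0, "claw": 0},
  {"travel": [-0.234, 0, -0.167], "yaw": 0, "claw": 0},
  {"travel": [-0.234, 0, -0.167], "yaw": 0, "claw": 0},
  {"travel": [-0.234, 0, -0.167], "yaw": 0, "claw": 0},
])

```text
t: 18.85
eef_pos: [0.6175, -0.0373, 0.2493]
eef_rot: [3.141, -0.004, -3.015]
wrist_force: [-0.2, 0.2, -0.5]
grip_width: 0.0869
finger_force: 0.0
```

```bash
python3 - <<'E'
from h import *
for i in range(3):c=optics.capture("wrist")
s=bot.read_state(); print(s["eef_pos"],s["eef_rot"])
g=proj(c,[[.6181,-.0371,.045]])[0]; print(g)
gray=c["frame"].max(2); r,cc=int(g[1]),int(g[0])
m=np.zeros_like(gray); m[r-45:min(r+45,211),cc-35:cc+35]=(gray<60)[r-45:min(r+45,211),cc-35:cc+35]
n,l,st,ce=cv2.connectedComponentsWithStats(m)
for i in range(1,n):
    if st[i,4]>50: print(st[i],ce[i],plane(c,ce[i],.045))
print(plate(c,[.4955,-.0527,.077],.077,165))
print(move([.6181,-.0371,.091],np.radians(7.3)))
cv2.imwrite("pics/w5.png",cv2.resize(c["frame"][60:260,150:360],None,fx=3,fy=3))
E
```

```text
[ 0.61825087 -0.03721312  0.25018077] [ 3.14131512e+00 -1.64855780e-03 -3.01441726e+00]
[256.48260714 182.49663517]
[247 171  20   6  97] [256.50515464 173.48453608] [[ 0.60840892 -0.03830222  0.045     ]]
(array([ 0.49493683, -0.05237854]), (58.774017333984375, 39.23920440673828), 7.22279691696167, (234, 10, 47, 76))
(array([-4.000e-04,  3.000e-04,  5.306e-01]), np.float64(-0.0002231102179552043))
```

View pics/w5.png

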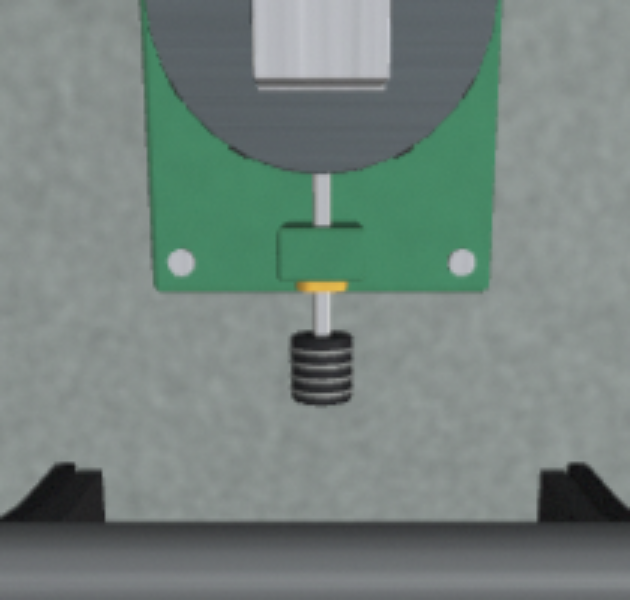

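The crop shows the knob at (322,368), which is full-image (257,183), matching the predicted (256,182). It is centred between the fingers, so I descend and grip it.

Emit:
jog_arm([
  {"travel": [0, 0, 0.15], "yaw": 0, "claw": 0},
  {"travel": [0, 0, 0.3], "yaw": 0, "claw": 0},
  {"travel": [0, 0, 0.45], "yaw": 0, "claw": 0},
  {"travel": [0, 0, 0.53], "yaw": 0, "claw": 0},
  {"travel": [0, 0, 0.53], "yaw": 0, "claw": 0},
  {"travel": [0, 0, 0.53], "yaw": 0, "claw": 0},
])

```text
t: 19.75
eef_pos: [0.6199, -0.0371, 0.0929]
eef_rot: [-3.141, 0.002, -3.014]
wrist_force: [-0.1, -0.4, 0.1]
grip_width: 0.087
finger_force: 0.0
```

Emit:
jog_arm([
  {"travel": [0, 0, 0], "yaw": 0, "claw": 0.5},
  {"travel": [0, 0, 0], "yaw": 0, "claw": 1},
  {"travel": [0, 0, 0], "yaw": 0, "claw": 1},
  {"travel": [0, 0, 0], "yaw": 0, "claw": 1},
  {"travel": [0, 0, 0], "yaw": 0, "claw": 1},
  {"travel": [0, 0, 0], "yaw": 0, "claw": 1},
  {"travel": [0, 0, 0], "yaw": 0, "claw": 1},
  {"travel": [0, 0, 0], "yaw": 0, "claw": 1},
], grip_force=45)

```text
t: 20.75
eef_pos: [0.6192, -0.0369, 0.0918]
eef_rot: [3.141, -0.0, -3.014]
wrist_force: [-0.1, 0.1, -0.5]
grip_width: 0.0208
finger_force: 45.0
```

Emit:
jog_arm([
  {"travel": [-0.01, 0, 0], "yaw": 0, "claw": 1},
  {"travel": [-0.02, 0, 0], "yaw": 0, "claw": 1},
  {"travel": [-0.03, 0, 0], "yaw": 0, "claw": 1},
  {"travel": [-0.04, 0, 0], "yaw": 0, "claw": 1},
  {"travel": [-0.047, 0, 0], "yaw": 0, "claw": 1},
  {"travel": [-0.047, 0, 0], "yaw": 0, "claw": 1},
  {"travel": [-0.047, 0, 0], "yaw": 0, "claw": 1},
])

```text
t: 21.62
eef_pos: [0.6302, -0.0356, 0.0917]
eef_rot: [3.141, -0.008, -3.014]
wrist_force: [-9.0, -0.3, 7.6]
grip_width: 0.0211
finger_force: 45.0
```

Emit:
jog_arm([
  {"travel": [-0.005, 0, 0], "yaw": 0, "claw": 1},
  {"travel": [-0.01, 0, 0], "yaw": 0, "claw": 1},
  {"travel": [-0.014, 0, 0], "yaw": 0, "claw": 1},
  {"travel": [-0.018, 0, 0], "yaw": 0, "claw": 1},
  {"travel": [-0.018, 0, 0], "yaw": 0, "claw": 1},
  {"travel": [-0.018, 0, 0], "yaw": 0, "claw": 1},
])

```text
t: 22.38
eef_pos: [0.6348, -0.035, 0.0916]
eef_rot: [3.14, -0.01, -3.015]
wrist_force: [-10.6, 0.0, 9.0]
grip_width: 0.0208
finger_force: 45.0
```

Emit:
jog_arm([
  {"travel": [-0.004, 0, 0], "yaw": 0, "claw": 1},
  {"travel": [-0.008, 0, 0], "yaw": 0, "claw": 1},
  {"travel": [-0.008, 0, 0], "yaw": 0, "claw": 1},
  {"travel": [-0.008, 0, 0], "yaw": 0, "claw": 1},
])

```text
t: 22.88
eef_pos: [0.6359, -0.0349, 0.0916]
eef_rot: [3.14, -0.013, -3.015]
wrist_force: [-14.3, -0.2, 12.9]
grip_width: 0.0208
finger_force: 45.0
```

```bash
python3 - <<'E'
from h import *
S=[]
for i in range(4):
    c=optics.capture("scene"); S.append(bot.read_state())
s=S[-1]; print(np.mean([q["eef_pos"] for q in S],0),s["eef_rot"],np.mean([q["wrist_force"] for q in S],0),s["t"])
p=proj(c,[[.58,-.05,.06]])[0].astype(int); b=c["frame"][p[1]-35:p[1]+35,p[0]-45:p[0]+45]
cv2.imwrite("pics/s3.png",cv2.resize(b,None,fx=8,fy=8,interpolation=cv2.INTER_CUBIC))
E
```

```text
[ 0.63590224 -0.03487796  0.09162152] [ 3.14007278 -0.01311539 -3.01464904] [-14.30465806  -0.36316631  13.25663784] 23.075
```

View pics/s3.png

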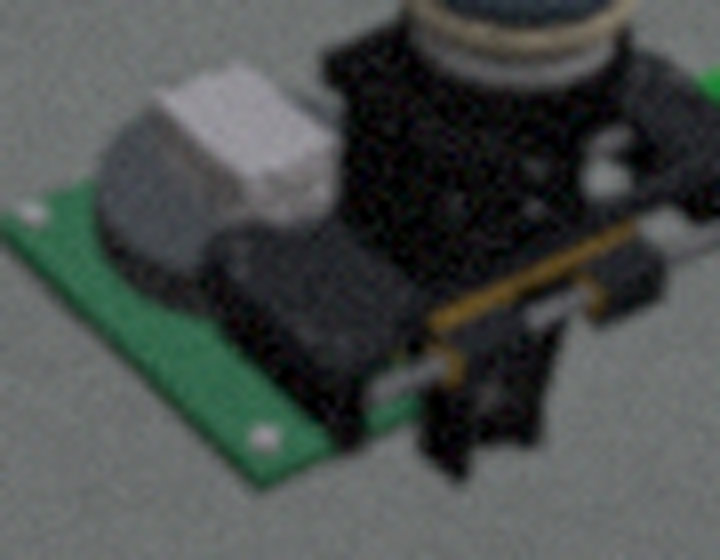

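The TCP moved 16.8 mm. After allowing for the tool's tilt, that is about 16 mm at the knob. The pull is now 14 N, above the 12 N spring force, so the plunger is against its stop. The crop shows the pile still square at (250,130).

```bash
python3 -c "
from rig import bot
print(bot.sign_off())"
```

```text
the job is handed in; nothing more can be done
None
```

I stacked the thick and thin plates flush on the platform, with edges matching to within about 1 mm by camera, and handed the job in at about 23 s with the gripper still holding the plunger back at its stop.

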